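# Prop out the viewing easel and hold its panel upright

### The arm

A 6-joint arm with a two-finger parallel gripper is mounted at the origin on a cart in front of the work surface, level with it; the furniture and walls round the work are solid. World frame = base frame: x ahead of the robot, y to its left, z up, the work surface at z = 0. Lengths are in m, angles in degrees, forces in N, time in s.
With the tool pointing down it reaches from about 0.4 to 0.825 m from the base axis. Payload 7 kg.
Tool frame: the origin (TCP) lies midway between the tips of the shut fingers; the grasp point (between the pads) lies 19 mm behind it; z points along the fingers, y is the direction in which the jaws open and shut (so a half turn about z gives the same grasp; the last joint's range is limited). The gripper opens to 88 mm and grips with 3 to 60 N. Pads are 19 mm wide; open, the fingers measure 130 mm over their backs; the gripper's body (78 mm by 193 mm) begins 47 mm behind the grasp point.
Start: joints at [82.397, 20.546, 0.682, 0, -70.136, -16.507], TCP at [0.276, 0.616, 0.227] pointing down, gripper open.
Joint ranges: [-176.03, 176.03], [-82.01, 121.73], [-58.28, 71.71], [-173.87, 95.51], [-174.79, -0.11], [-173.66, 173.66]. Speed limits (degrees/s): [136.94, 136.94, 172.46, 180, 180, 180].

### API

Orientations are given as a 3x3 rotation matrix whose columns are the frame's x, y, z axes.
In Python, from rig import robot gives the robot as it stands. Calls block until the motion is done:
- robot.goto(position, orientation): joint-space move of the TCP to a pose.
- robot.servo_line(position, ori=None, speed=0.15): straight line of the TCP; ori=None keeps the orientation; speed is the mean speed in m/s.
- robot.movej(angles): joint-space move.
- robot.move_gripper(opening): opening from 0.0 (shut) to 1.0 (fully open); the grip force is fixed at half the most; returns when the fingers have stopped.
- robot.dwell(seconds).
- robot.ik(position, orientation): joint angles nearest the present ones, or None.
- robot.grab_frame(name): name is "scene" or "top" or "wrist"; returns (picture, depth): 480x640x3 uint8, red, green, blue; 480x640 float32, m along the optical axis (not along the pixel's ray), 0 where there is no reading.
- robot.camera_info(name): a dict with "vfov" (degrees; the focal length in pixels is half the picture's height over the tangent of half this angle, whatever the lens; pixels are square), "cx", "cy" (the principal point, pixels), "k1" (the pictures are not rectified: a ray, as slopes to the right and down, at radius r is drawn at 1 + k1 r^2 times it, then the intrinsics apply), "view" (4x4, takes a point from world to camera coordinates); the wrist camera has in their place "T_tool_cam" (4x4, takes a point from camera to tool coordinates, whose origin is the TCP and whose axes are the flange's). Camera axes: x right, y down, z forward; pixel columns grow to the right and rows downward; lengths in m; the calibration is good to about 2 mm. A picture is of the moment at which its call begins: read the wrist's pose just before it. camera_info takes no time and is no camera call.
A pose or a line that the arm cannot do raises robot.Unreachable and nothing moves.
- robot.job_done(): hands the job in, once; it reports no verdict.
Readings, each from a call of its own:
- robot.read_t(): time.
- robot.read_qpos(): joint angles.
- robot.read_qvel(): joint speeds.
- robot.read_effort(): joint torques, N m.
- robot.read_position(): TCP position.
- robot.read_tcp_rot(): TCP orientation.
- robot.read_force(): force on the tool from outside, world axes, zero at the start.
- robot.read_ft_torque(): the same for the moment, N m.
- robot.read_grip_width(): opening from 0.0 (shut) to 1.0 (fully open).
Only numpy, scipy, OpenCV 4.12 (cv2) and the standard library are available. Lean on these libraries where they do the work, as an engineer would, in place of code of your own. Each camera call takes 0.05 s, during which the arm holds its last target.

### The job

The small viewing easel has its painted test panel tipped forward on its front buffers. First, while the panel still leans, swing the prop leg by its red toe up and over centre to the back so that it falls down against its stop; then raise the frame by its round top bar until the panel stands upright with the leg's rubber foot resting on the base plate. The front-heavy frame tips forward again if let go, so finish while still holding it upright by the bar; never let it go over backwards, and leave the loupe, beaker and brass weight alone.

Things in the scene. Friction and masses are not known exactly. Their poses are not given: they have to be found in the camera images.
- easel_base: Grey steel base plate of the easel, fixed, 220 (x) x 300 (y) x 12 mm high. Origin: centre of its underside, on the bench. x points to the easel's back (away from the robot at yaw 0), y along the frame hinge, z up. The hinge axis is parallel to y, 30 mm above the origin. Two rubber-tipped buffers, 48 mm tall, stand under the leaning panel.
- panel_frame (a joint): Tilt of the frame about the base hinge, rad: 0 upright, positive = top leaning forward (-x of the base). Starts on the front buffers at about 0.55, the end of its travel; the backward end is -0.5. Frame, panel and leg weigh 0.75 to 1 kg, front-heavy: even upright it falls forward unless held. The hinge is nearly free. With the leg down its foot meets the plate at 0.
- bar_mid (a point): Middle of the frame's round steel top bar, 16 mm thick, parallel to the base's y, 184 mm long between two side posts. With the frame upright the bar axis is 210 mm above and 30 mm in front of the hinge axis. Below the bar is an open window: the wooden panel (200 wide, 130 high, 14 mm thick) and the rail behind it begin 45 mm below the bar axis.
- prop_leg (a joint): Angle of the prop leg about its hub, rad: 0 = parked, pointing up along the right-hand (-y) post, 10 degrees forward of it; grows as it swings up and over to the back; 2.62 = down stop, pointing down and back. No spring: the weighted foot holds it either way, dead centre being the leg straight up (0.72 while the frame leans at 0.55). Under 2 N at the toe moves it; past centre it falls to the stop by itself in about a second.
- toe_mid (a point): Middle of the red toe peg at the free end of the prop leg: round, 12 mm thick, parallel to the base's y, standing out 50 mm from the leg to the -y side; this point is 20 mm from its outer end. It lies 124 mm from the hub axis and 140 mm to the -y side of the frame's middle. With the frame upright the hub axis is 85 mm above and 10 mm in front of the hinge axis.
- foot (a point): Centre of the round black rubber foot (18 mm diameter) at the free end of the prop leg, where leg and toe peg meet. It is 21 mm above the bench when the foot rests on the base plate.
- loupe: Black stand loupe, 42 mm across, 34 mm high, standing loose beside the easel on its +y side; origin at its underside. Bystander.
- beaker: Small clear beaker, 53x59x67 mm, standing loose beside the easel on its +y side; origin at its underside. Bystander.
- book_weight_1: Round brass-coloured book weight with a knob, 49 mm across, 49 mm high, standing loose beside the easel on its +y side; origin at its underside. Bystander.

How it is judged:
By the outcome, as a careful person would: the job done as asked, in the order asked, and still so for the second after the job is handed in, while the arm keeps its last pose, push and grip.
It also fails if it takes over 48 s, if anything falls off the work surface, if the arm or the gripper's body presses on something with over 40 N, if the wrist force passes 120 N, or if a joint passes its speed limit or range.

## Working session

There is one attempt and no reset: what is moved stays moved. The work goes in short steps, each a Python script; the robot and the scene stay as the last script left them, time stands still between calls to the robot, and variables do not carry over. Pictures are saved under pics/ and viewed, and the job is handed in when it is done.

```bash
ls; mkdir -p pics
python3 - <<'E'
from rig import robot
import cv2,numpy as np
for n in ["scene","top"]:
    p,d=robot.grab_frame(n); cv2.imwrite(f"pics/{n}0.png",p[:,:,::-1]); np.save(f"pics/{n}0.npy",d); print(n,robot.camera_info(n),(d>0).mean())
print(robot.camera_info("wrist")); print(robot.read_t(),robot.read_force(),robot.read_tcp_rot())
E
```

```text
pics
scene {'vfov': 42.65655494554275, 'cx': 322.69264380964523, 'cy': 248.0441182389132, 'k1': 0.07282364770672138, 'view': array([[ 0.83944239, -0.54342416,  0.00516347, -0.41540546],
       [-0.39755967, -0.6205439 , -0.67592276,  0.37199607],
       [ 0.37051692,  0.56534543, -0.73695438,  0.99290159],
       [ 0.        ,  0.        ,  0.        ,  1.        ]])} 0.9962630208333333
top {'vfov': 56.14695849753445, 'cx': 325.54348637180306, 'cy': 241.26613860705592, 'k1': -0.008972459632390014, 'view': array([[ 0.0256922 , -0.99890502,  0.03909834,  0.07712979],
       [-0.98262333, -0.03242673, -0.18275641,  0.5898152 ],
       [ 0.18382413, -0.03372353, -0.98238048,  0.92839167],
       [ 0.        ,  0.        ,  0.        ,  1.        ]])} 0.9960221354166666
{'vfov': 60.923627187513134, 'cx': 310.4675948388135, 'cy': 239.57917974476348, 'k1': -0.002328602201585829, 'T_tool_cam': array([[-8.34026044e-04, -9.60111309e-01, -2.79616844e-01,
         7.54243370e-02],
       [ 9.99999517e-01, -9.45950335e-04,  2.65334418e-04,
         3.33663443e-06],
       [-5.19254222e-04, -2.79616488e-01,  9.60111634e-01,
        -1.57782351e-01],
       [ 0.00000000e+00,  0.00000000e+00,  0.00000000e+00,
         1.00000000e+00]])}
0.1 [0.24920331 0.08700413 0.44287103] [[ 9.12718658e-01 -4.08588291e-01 -5.10054279e-04]
 [-4.08588594e-01 -9.12717577e-01 -1.40906165e-03]
 [ 1.10190584e-04  1.49447922e-03 -9.99998877e-01]]
```

View pics/scene0.png

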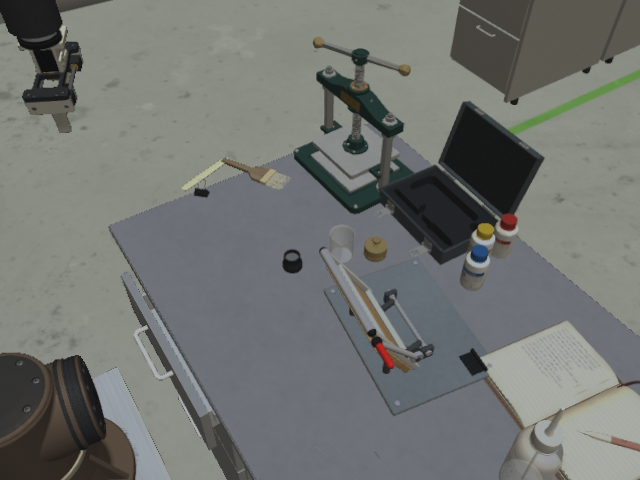

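View pics/top0.png

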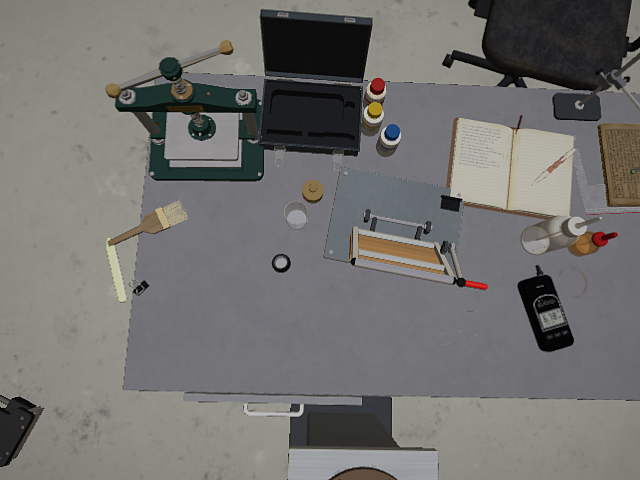

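The scene view shows the easel at (375,320), with the toe peg at (384,352). The top view shows the plate at roughly (325–465, 168–285), the bar along (352,258)–(458,282), and the red toe at (475,286). Next I'll zoom in and measure.

```bash
cat > h.py <<'E'
import numpy as np,cv2
from rig import robot
def K(n):
    c=robot.camera_info(n); f=240/np.tan(np.radians(c["vfov"]/2)); return c,f
def slopes(n,uv):
    c,f=K(n); uv=np.atleast_2d(np.asarray(uv,float)); d=(uv-[c["cx"],c["cy"]])/f
    s=d.copy()
    for _ in range(10): s=d/(1+c["k1"]*(s**2).sum(1,keepdims=True))
    return s
def campose(n,pos=None,R=None):
    c=robot.camera_info(n)
    if n=="wrist":
        T=np.eye(4);T[:3,:3]=R;T[:3,3]=pos; return T@c["T_tool_cam"]
    return np.linalg.inv(c["view"])
def rays(n,uv,**k):
    s=slopes(n,uv); T=campose(n,**k); return T[:3,3],(np.c_[s,np.ones(len(s))])@T[:3,:3].T
def at_depth(n,uv,z,**k):
    o,d=rays(n,uv,**k); return o+d*np.asarray(z).reshape(-1,1)
def on_z(n,uv,z,**k):
    o,d=rays(n,uv,**k); return o+d*((z-o[2])/d[:,2:3])
def cloud(n,depth,**k):
    v,u=np.mgrid[:480,:640]; P=at_depth(n,np.c_[u.ravel(),v.ravel()],depth.ravel(),**k); return P.reshape(480,640,3)
def tri(n1,uv1,n2,uv2):
    o1,d1=rays(n1,uv1);o2,d2=rays(n2,uv2);d1=d1[0];d2=d2[0]
    A=np.c_[d1,-d2];t=np.linalg.lstsq(A,o2-o1,rcond=None)[0]
    a=o1+t[0]*d1;b=o2+t[1]*d2; return (a+b)/2,np.linalg.norm(a-b)
def project(n,P):
    c,f=K(n);P=np.atleast_2d(P);q=P@c["view"][:3,:3].T+c["view"][:3,3];s=q[:,:2]/q[:,2:]
    return s*(1+c["k1"]*(s**2).sum(1,keepdims=True))*f+[c["cx"],c["cy"]]
def red(img):
    h=cv2.cvtColor(img,cv2.COLOR_RGB2HSV);return ((h[...,0]<6)|(h[...,0]>174))&(h[...,1]>170)&(h[...,2]>90)
E
python3 - <<'E'
from h import *
t=cv2.imread("pics/top0.png");s=cv2.imread("pics/scene0.png")
cv2.imwrite("pics/topz.png",cv2.resize(t[150:310,300:500],None,fx=4,fy=3.75,interpolation=cv2.INTER_CUBIC)[:600])
cv2.imwrite("pics/scz.png",cv2.resize(s[230:420,270:500],None,fx=3.1,fy=3.1,interpolation=cv2.INTER_CUBIC)[:600])
for n,im in(("top",t),("scene",s)):
    D=np.load(f"pics/{n}0.npy");P=cloud(n,D)
    m=red(im[:,:,::-1]); 
    k,l,st,ce=cv2.connectedComponentsWithStats(m.astype('uint8'))
    for i in range(1,k):
        if st[i,4]>15:
            q=P[l==i]; c=q.mean(0);w=np.linalg.svd(q-c)[2][0];pr=(q-c)@w
            print(n,ce[i],st[i],c.round(4),w.round(3),pr.min().round(4),pr.max().round(4))
    # plate: height 8-16mm
    zz=P[...,2]; print(np.histogram(zz[(abs(P[...,0]-.6)<.25)&(abs(P[...,1]+.05)<.3)],bins=np.arange(-.01,.03,.004)))
E
```

```text
top [377.61481481  84.04444444] [371  78  14  13 135] [ 0.9367 -0.0104  0.1041] [-0.5    0.13   0.856] -0.0173 1.0643
top [599.55813953 238.73643411] [594 232  14  14 129] [ 0.6053 -0.4955  0.0904] [-0.985 -0.165  0.056] -0.0157 0.014
top [475.77966102 284.58474576] [465 280  23   9 118] [ 0.4862 -0.1734  0.2162] [-0.092  0.352  0.931] -0.0304 0.8589
(array([   25,  4962, 25569,  5500,  1387,  7147,  3154,   434,   278]), array([-0.01 , -0.006, -0.002,  0.002,  0.006,  0.01 ,  0.014,  0.018,
        0.022,  0.026]))
scene [508.99180328 219.17213115] [502 214  15  11 122] [ 0.9382 -0.0129  0.0975] [-0.569 -0.82   0.061] -0.0173 0.0153
scene [384.68393782 355.35233161] [376 343  18  26 193] [ 0.4852 -0.184   0.196 ] [-0.382 -0.403  0.832] -0.115 0.9426
(array([  174, 11095, 27000,  3527,  3386, 10542,  3832,   620,   434]), array([-0.01 , -0.006, -0.002,  0.002,  0.006,  0.01 ,  0.014,  0.018,
        0.022,  0.026]))
```

View pics/topz.png

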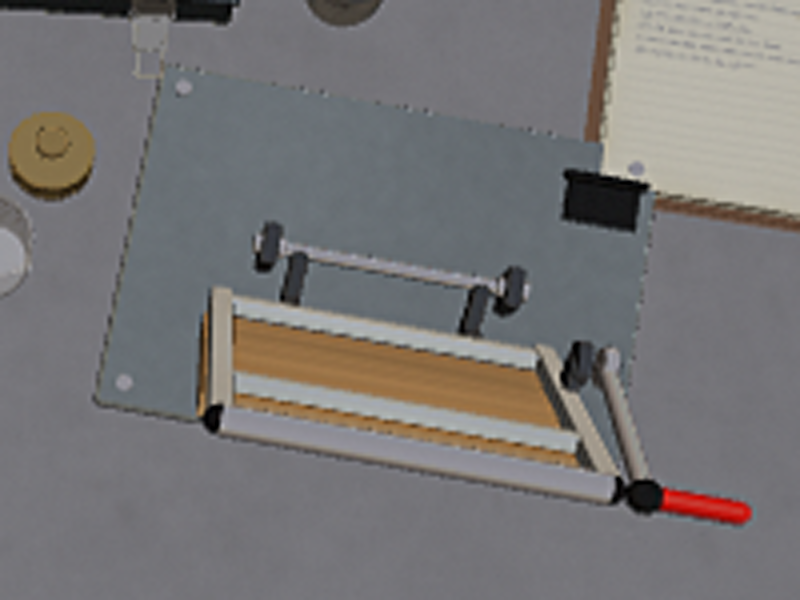

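View pics/scz.png

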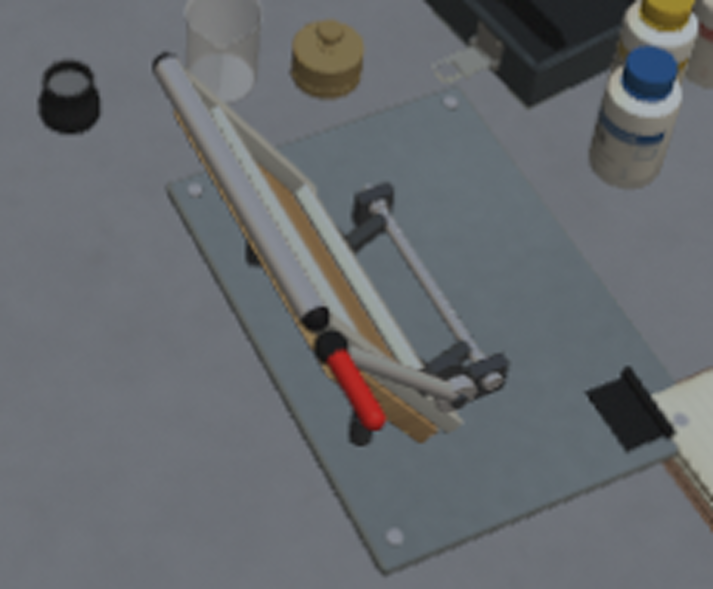

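```bash
cat >> h.py <<'E'
def tz(p): return [p[0]/4+300,p[1]/3.75+150]
def sz(p): return [p[0]/3.1+270,p[1]/3.1+230]
E
python3 - <<'E'
from h import *
a=on_z("top",[tz(p) for p in [(184,87),(637,169),(124,382)]],.012)
b=on_z("scene",[sz(p) for p in [(450,102),(681,420),(195,190),(395,537)]],.012)
print(a.round(4));print(b.round(4)); print("centre scene",b.mean(0),'top',(a[1]+a[2])/2)
d=b[0]-b[1];print(np.linalg.norm(d),np.linalg.norm(b[2]-b[3]),np.linalg.norm(b[0]-b[2]))
for q in (b[0]-b[1],b[2]-b[3],a[0]-a[1]): print(np.degrees(np.arctan2(-q[0],q[1])))
for q in (b[0]-b[2],b[1]-b[3],a[0]-a[2]): print(np.degrees(np.arctan2(q[1],q[0])))
# plate corners for check
print(on_z("top",[tz(p) for p in [(162,68),(97,402)]],.012),on_z("scene",[sz(p) for p in [(167,187),(385,574)]],.012))
L=tri("top",tz((213,418)),"scene",sz((162,63)));R=tri("top",tz((617,490)),"scene",sz((315,318)))
f=tri("top",tz((645,495)),"scene",sz((330,346)));t=tri("top",tz((746,513)),"scene",sz((376,422)))
for q in(L,R,f,t):print(q)
q=L[0]-R[0];print(np.linalg.norm(q),np.degrees(np.arctan2(-q[0],q[1])))
print("stand",tri("top",tz((52,140)),"scene",sz((330,30))),on_z("top",[[296,215],[281,263]],.0))
E
```

```text
[[ 0.7587  0.0492  0.012 ]
 [ 0.7156 -0.2182  0.012 ]
 [ 0.5709  0.08    0.012 ]]
[[ 0.7586  0.0501  0.012 ]
 [ 0.7163 -0.2168  0.012 ]
 [ 0.5711  0.0799  0.012 ]
 [ 0.5285 -0.1868  0.012 ]]
centre scene [ 0.64363038 -0.0683988   0.012     ] top [ 0.64327143 -0.06908166  0.012     ]
0.2701708632324059 0.27010176694003074 0.1899092445004077
-9.01004928131634
-9.055811998960372
-9.167286951287863
-9.037463573307408
-9.058281178475502
-9.313877033799706
[[0.77068791 0.06235413 0.012     ]
 [0.55826562 0.09496665 0.012     ]] [[ 0.55707444  0.09183907  0.012     ]
 [ 0.51014465 -0.20156855  0.012     ]]
(array([0.52406461, 0.04715432, 0.193184  ]), np.float64(0.0013329870539043713))
(array([ 0.49365932, -0.1404198 ,  0.19581229]), np.float64(0.0013964426082038234))
(array([ 0.49223424, -0.1552557 ,  0.19080893]), np.float64(0.0010818929971543134))
(array([ 0.48465376, -0.20238052,  0.19162   ]), np.float64(0.0009236204345613898))
0.19004062217681114 -9.207414084929471
stand (array([0.71129236, 0.12561338, 0.0429291 ]), np.float64(0.0007875284192221928)) [[0.65687741 0.16271038 0.        ]
 [0.54366135 0.19247089 0.        ]]
```

```bash
cat >> h.py <<'E'
C=np.array([.6435,-.0687,0]);yaw=np.radians(-9.06)
ex=np.array([np.cos(yaw),np.sin(yaw),0]);ey=np.array([-np.sin(yaw),np.cos(yaw),0]);ez=np.array([0,0,1.])
def W(x,y,z): return C+x*ex+y*ey+z*ez
def ori(th=0,s=1):   # tool tilted with the frame by th; s flips about tool z
    z=np.sin(th)*ex-np.cos(th)*ez; y=s*(np.cos(th)*ex+np.sin(th)*ez); x=np.cross(y,z); return np.c_[x,y,z]
def bar(th): return np.array([-.03*np.cos(th)-.21*np.sin(th),.03+.21*np.cos(th)-.03*np.sin(th)])
def toe(q,t=.55): a=t+.1745-q; return np.array([-.01*np.cos(t)-.085*np.sin(t)-.124*np.sin(a),.03+.085*np.cos(t)-.01*np.sin(t)+.124*np.cos(a)])
def grasp(th,up=0,y=0):  # TCP with grasp point on bar
    b=bar(th); return W(b[0],y,b[1])+(.019-up)*ori(th)[:,2]
def tob(p): d=np.asarray(p)-C; return np.array([d@ex,d@ey,d[2]])
E
python3 - <<'E'
from h import *
x,z=toe(0)
print(x,z,W(x,-.14,z),W(x,-.11,z),W(bar(.55)[0],0,bar(.55)[1]))
for s in (1,-1):
  print(s)
  for p,th in [(W(-.18,-.147,.3),0),(W(-.18,-.147,.172),0),(W(-.03,-.147,.2),0),(grasp(.55,.08),.55),(grasp(.55),.55),(grasp(.3),.3),(grasp(0),0),(grasp(-.03),-.03)]:
    j=robot.ik(p,ori(th,s));print(None if j is None else np.round(j,1))
E
```

```text
-0.13513603732912904 0.19009274320354708 [ 0.48800431 -0.18567366  0.19009274] [ 0.49272837 -0.15604794  0.19009274] [ 0.50984845 -0.04738818  0.19334953]
1
[  0.8  -0.7 -16.    0.  -74.7 170.1]
[  0.8   4.6 -27.8   0.  -57.6 170.1]
[ -1.7  17.1  -7.9   0.  -65.  172.6]
[ 29.4 -18.8 -58.2  39.2 -31.  111. ]
None
[ 19.7   0.8 -34.8  12.8 -39.9 142.4]
[ 12.2  15.4  -7.5   0.  -67.2 158.8]
[ 11.6  16.9  -4.9  -0.6 -69.7 159.6]
-1
[  0.8  -0.7 -16.    0.  -74.7  -9.9]
[  0.8   4.6 -27.8   0.  -57.6  -9.9]
[ -1.7  17.1  -7.9   0.  -65.   -7.4]
[ 29.4 -18.8 -58.2  39.2 -31.  -69. ]
None
[ 19.7   0.8 -34.8  12.8 -39.9 -37.6]
[ 12.2  15.4  -7.5   0.  -67.2 -21.2]
[ 11.6  16.9  -4.9  -0.6 -69.7 -20.4]
```

```bash
cat >> h.py <<'E'
def graspr(th,rel,up=0,y=0):
    b=bar(th);R=ori(th-rel,-1); return W(b[0],y,b[1])+(.019-up)*R[:,2],R
E
python3 - <<'E'
from h import *
for rel in (.25,.3,.35,.4,.55):
  print(rel)
  for th,up in [(.55,.1),(.55,.05),(.55,0),(.3,0),(0,0),(-.03,0)]:
    j=robot.ik(*graspr(th,rel,up));print(th,up,None if j is None else np.round(j,1))
E
```

```text
0.25
0.55 0.1 [ 25.8 -10.6 -35.6  12.5 -51.5 -41.5]
0.55 0.05 [ 24.3  -6.7 -39.4  13.6 -43.7 -42.1]
0.55 0 [ 22.7  -2.2 -42.9  15.5 -35.5 -43.4]
0.3 0 [ 15.4   8.8 -19.2   1.4 -59.5 -25.1]
0 0 [  9.4  24.    5.6  -4.5 -85.2 -17.5]
-0.03 0 [  8.9  25.6   8.   -4.9 -87.7 -17.1]
0.3
0.55 0.1 [ 24.1  -8.3 -31.8   9.5 -54.8 -37.8]
0.55 0.05 [ 22.9  -4.8 -35.7  10.3 -47.4 -38.2]
0.55 0 [ 21.8  -0.7 -39.2  11.5 -39.6 -39. ]
0.3 0 [ 14.5  10.4 -16.4   0.  -63.1 -23.6]
0 0 [  8.9  25.7   8.   -5.2 -88.7 -17.1]
-0.03 0 [  8.5  27.4  10.5  -5.6 -91.2 -16.8]
0.35
0.55 0.1 [ 22.4  -5.9 -28.2   7.  -58.1 -34.6]
0.55 0.05 [ 21.6  -2.8 -32.2   7.5 -51.  -34.9]
0.55 0 [ 20.8   0.9 -35.8   8.2 -43.6 -35.3]
0.3 0 [ 13.8  12.1 -13.8  -1.2 -66.7 -22.3]
0 0 [  8.5  27.5  10.4  -5.9 -92.1 -16.7]
-0.03 0 [  8.1  29.1  12.9  -6.3 -94.6 -16.5]
0.4
0.55 0.1 [ 20.8  -3.6 -24.7   4.9 -61.5 -31.9]
0.55 0.05 [ 20.3  -0.8 -28.8   5.2 -54.6 -32. ]
0.55 0 [ 19.7   2.6 -32.6   5.6 -47.5 -32.3]
0.3 0 [ 13.1  13.9 -11.3  -2.3 -70.2 -21.2]
0 0 [  8.1  29.3  12.8  -6.6 -95.5 -16.5]
-0.03 0 [  7.7  30.9  15.2  -7.  -98.  -16.3]
0.55
0.55 0.1 [ 16.7   3.3 -15.1   0.  -71.5 -25.7]
0.55 0.05 [ 16.7   5.2 -19.8   0.  -65.1 -25.7]
0.55 0 [ 16.7   7.6 -23.9   0.  -58.4 -25.7]
0.3 0 [ 11.1  19.1  -4.1  -5.  -80.3 -18.8]
0 0 [   7.    34.6   19.6   -8.6 -105.3  -16. ]
-0.03 0 [   6.6   36.3   22.    -9.  -107.8  -16. ]
```

Run:
```python
from h import *
R=ori(0,-1)
robot.goto(W(-.185,-.147,.33),R); print(robot.read_t(),tob(robot.read_position()))
robot.move_gripper(0.0)
robot.servo_line(W(-.185,-.147,.172),R,speed=.2)
print(robot.read_t(),tob(robot.read_position()),robot.read_force())
p,d=robot.grab_frame("scene");cv2.imwrite("pics/s1.png",cv2.resize(p[200:440,220:540,::-1],None,fx=2.4,fy=2.4))
p,d=robot.grab_frame("wrist");cv2.imwrite("pics/w1.png",p[:,:,::-1])
```

```text
2.9917 [-0.1847435  -0.14650059  0.32983527]
5.3583 [-0.18425662 -0.14702592  0.17294859] [0.51002395 0.00986166 0.24000744]
```

View pics/s1.png

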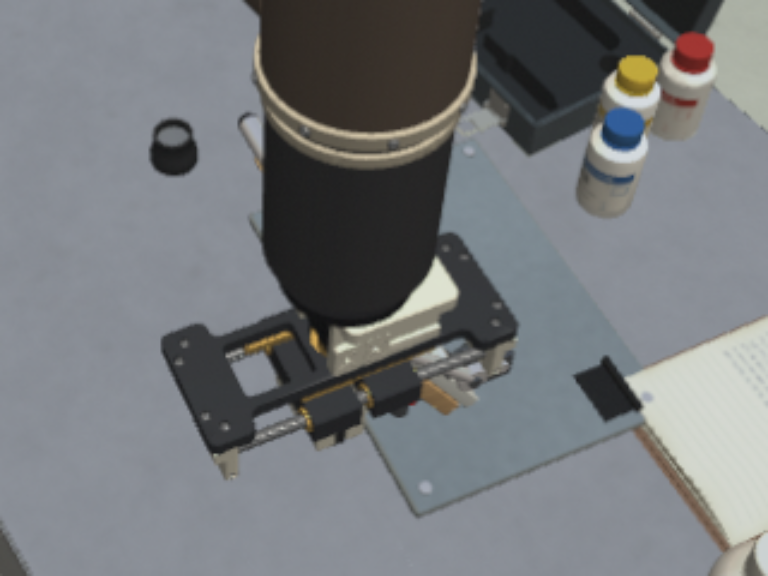

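View pics/w1.png

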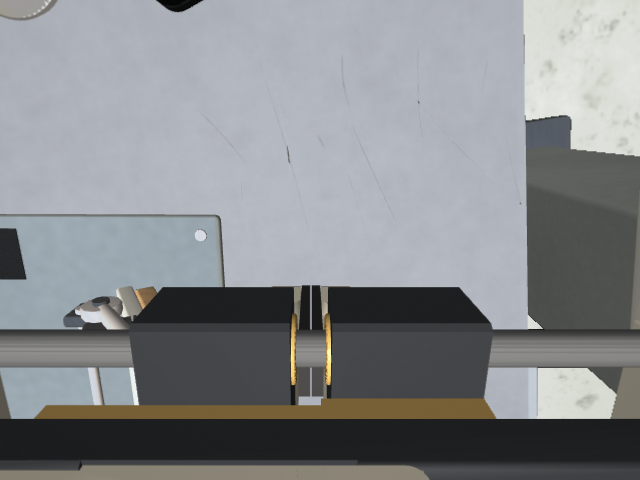

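The fingers are in front of the toe. They hide it from the wrist view, and force is near zero. Now I'll push along the arc.

Run:
```python
from h import *
R=ori(0,-1)
for x,z in [(-.16,.176),(-.13,.19),(-.10,.198),(-.07,.202),(-.045,.202)]:
    robot.servo_line(W(x,-.147,z),R,speed=.1)
    print(robot.read_t(),tob(robot.read_position()).round(4),robot.read_force().round(2))
p,d=robot.grab_frame("scene");cv2.imwrite("pics/s2.png",cv2.resize(p[200:440,220:540,::-1],None,fx=2.4,fy=2.4))
p,d=robot.grab_frame("top");cv2.imwrite("pics/t2.png",cv2.resize(p[130:310,280:520,::-1],None,fx=3,fy=3))
p,d=robot.grab_frame("wrist");cv2.imwrite("pics/w2.png",p[:,:,::-1])
```

```text
5.8583 [-0.16  -0.147  0.176] [-1.41  0.3  -0.65]
6.3417 [-0.1305 -0.147   0.1897] [-0.22  0.53  0.9 ]
6.8 [-0.1005 -0.1469  0.1974] [-0.95 -0.34  0.23]
7.25 [-0.0705 -0.1469  0.2015] [ 0.29 -0.21 -0.18]
7.65 [-0.0454 -0.147   0.2016] [-0.48 -0.67 -0.21]
```

View pics/s2.png

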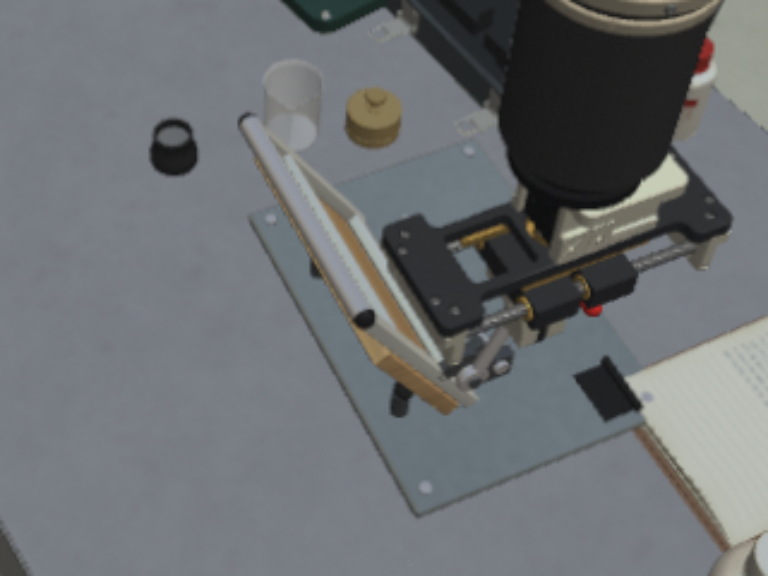

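View pics/w2.png

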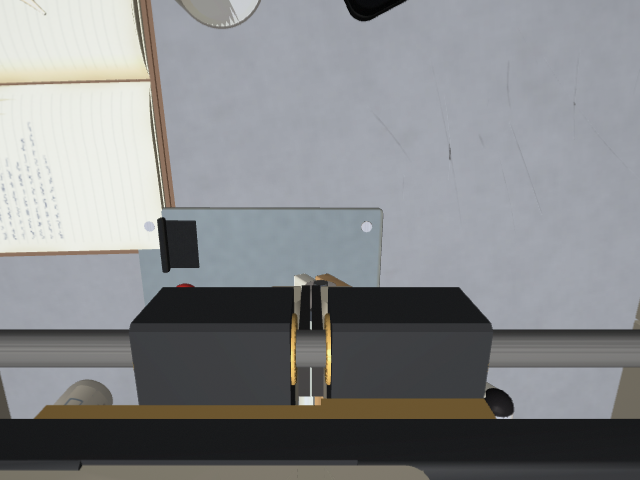

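View pics/t2.png

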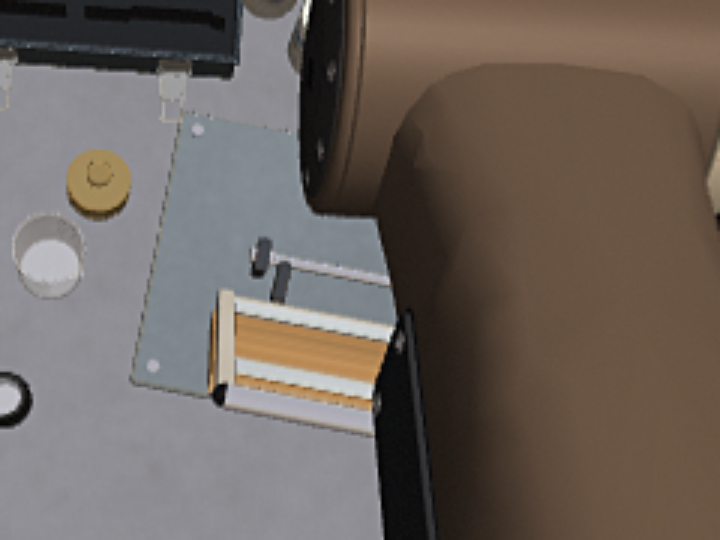

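The leg is past centre: the red peg is visible behind the fingers at (592,310) in the zoomed view. I'll retract upward, confirm it fell to the stop, and go to the pre-grasp.

Run:
```python
from h import *
robot.servo_line(W(-.06,-.147,.33),speed=.25)
p,R=graspr(.55,.35,.10)
robot.goto(W(-.25,0,.36),R)
robot.move_gripper(.55)
robot.servo_line(p,R,speed=.2)
print(robot.read_t(),tob(robot.read_position()),tob(p),robot.read_force(),robot.read_grip_width())
q,d=robot.grab_frame("scene");cv2.imwrite("pics/s3.png",cv2.resize(q[200:440,220:540,::-1],None,fx=2.4,fy=2.4))
q,d=robot.grab_frame("wrist");cv2.imwrite("pics/w3.png",q[:,:,::-1]);np.save("pics/w3.npy",d)
q,d=robot.grab_frame("top");cv2.imwrite("pics/t3.png",cv2.resize(q[130:310,280:520,::-1],None,fx=3,fy=3))
```

```text
11.1917 [-1.51552863e-01 -9.54450666e-05  2.73349395e-01] [-1.51432270e-01  8.95886512e-18  2.72734926e-01] [ 1.01542973 -0.06994827  0.22576423] 0.5505222775998536
```

View pics/s3.png

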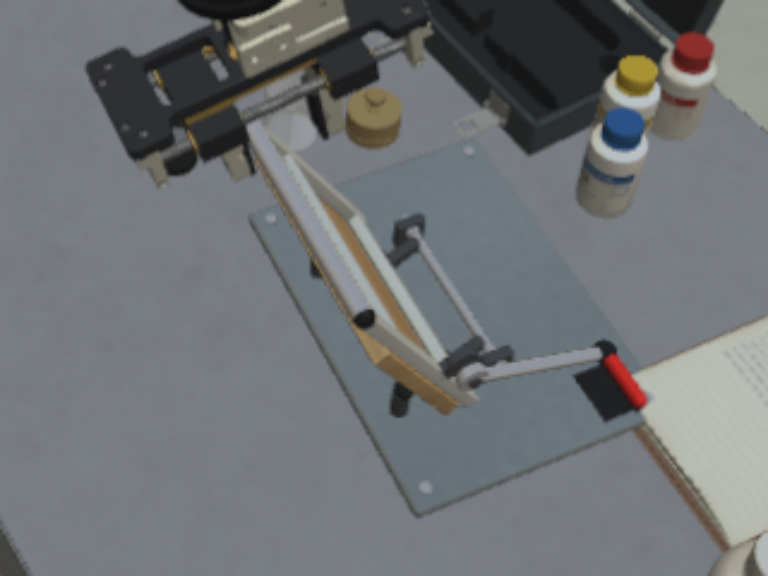

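View pics/w3.png

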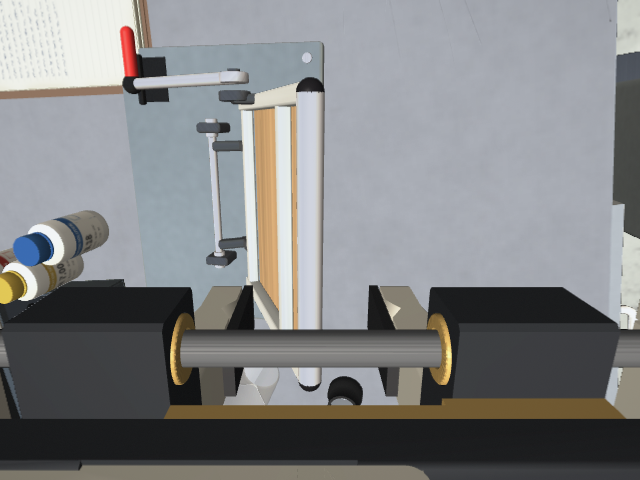

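View pics/t3.png

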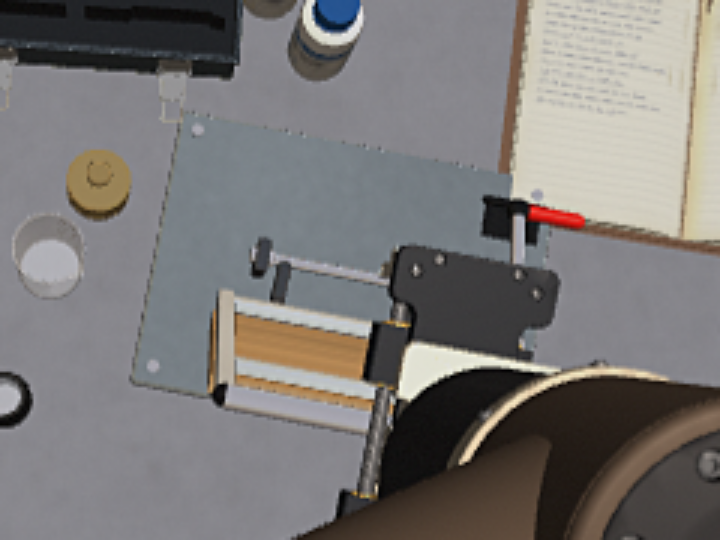

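The leg is down against its stop: the foot is above the black pad at (606,350) in the scene zoom. The bar sits midway between the fingers (column 311 in the wrist view). I'll descend and grip.

Run:
```python
from h import *
p,R=graspr(.55,.35,0)
robot.servo_line(p,R,speed=.1)
print(robot.read_t(),(robot.read_position()-p).round(4),robot.read_force())
robot.move_gripper(0)
print(robot.read_t(),robot.read_grip_width()*88,robot.read_force(),tob(robot.read_position()))
```

```text
12.4917 [0.0004 0.0001 0.0006] [-0.35762078 -0.60456632  0.45744688]
13.1333 15.121911672738518 [ 5.07481124 -2.96386075 -0.92610947] [-1.30813002e-01  1.51074414e-04  1.75128992e-01]
```

Gripped: width 15 mm against the 16 mm bar. Now I'll raise it along the arc.

Run:
```python
from h import *
for th in np.arange(.50,.04,-.05):
    robot.servo_line(*graspr(th,.35),speed=.06)
    f=robot.read_force();print(round(th,2),robot.read_t(),(f@ex).round(2),(f@ey).round(2),f[2].round(2),(robot.read_grip_width()*88).round(1))
    if np.linalg.norm(f)>30: print("STOP");break
q,d=robot.grab_frame("scene");cv2.imwrite("pics/s4.png",cv2.resize(q[200:440,220:540,::-1],None,fx=2.4,fy=2.4))
```

```text
Traceback (most recent call last):
AttributeError: 'float' object has no attribute 'round'
```

Run:
```python
from h import *
print(robot.read_t())
for th in np.arange(.45,.04,-.05):
    robot.servo_line(*graspr(th,.35),speed=.06)
    f=np.array(robot.read_force());print(round(th,2),robot.read_t(),np.round([f@ex,f@ey,f[2],robot.read_grip_width()*88],2))
    if np.linalg.norm(f)>30: print("STOP");break
q,d=robot.grab_frame("scene");cv2.imwrite("pics/s4.png",cv2.resize(q[200:440,220:540,::-1],None,fx=2.4,fy=2.4))
```

```text
13.45
0.45 13.7667 [-3.15  1.62 -0.3  15.24]
0.4 14.0833 [-3.24  1.94 -0.87 15.18]
0.35 14.4 [-2.24  1.94 -0.91 15.01]
0.3 14.7167 [-2.92  1.14 -0.06 15.07]
0.25 15.0333 [-1.99  0.43  0.47 14.77]
0.2 15.35 [-2.98  0.09  1.67 15.36]
0.15 15.6667 [-3.1  -0.19  2.7  15.19]
0.1 15.9833 [-1.55  0.82  1.95 15.09]
0.05 16.3 [-2.63 -0.75  3.48 15.3 ]
```

View pics/s4.png

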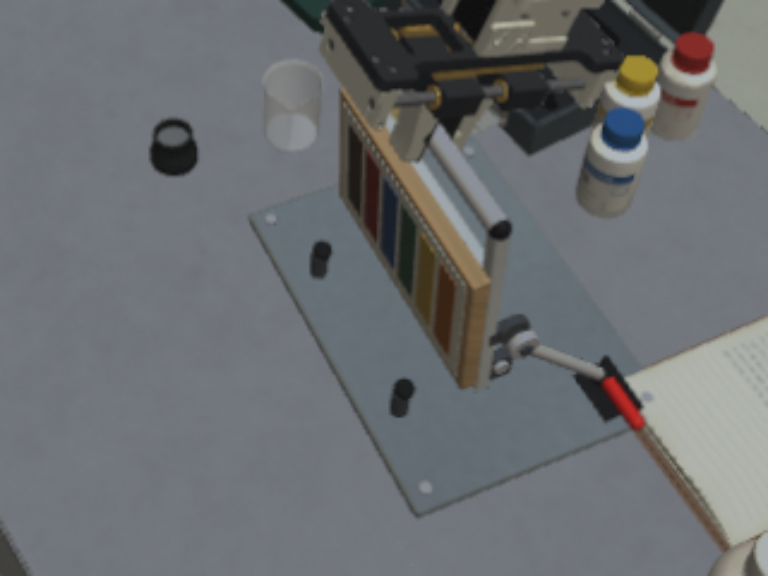

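It's near upright, with the foot just above the pad at (605,370). Now I'll feel for contact in fine steps.

Run:
```python
from h import *
for th in [.035,.025,.018,.012,.006,0,-.006,-.012,-.018,-.024]:
    robot.servo_line(*graspr(th,.35),speed=.02); robot.dwell(.15)
    f=np.mean([robot.read_force() for _ in range(5)],0);p=robot.read_position()
    print(th,round(robot.read_t(),2),np.round([f@ex,f@ey,f[2]],2),(tob(p)-tob(graspr(0,.35)[0])).round(4))
    if f@ex<-9: print("contact");break
```

```text
0.035 16.8 [-2.12 -1.03  4.32] [-0.0066 -0.0001 -0.0011]
0.025 17.2 [-1.36 -0.56  5.61] [-0.0047 -0.0001 -0.0007]
0.018 17.6 [-3.22 -2.22  5.35] [-0.0033 -0.0002 -0.0004]
0.012 18.0 [-2.51 -0.87  5.63] [-0.0021 -0.0002 -0.0002]
0.006 18.4 [-3.17 -1.6   5.84] [-0.001  -0.0001  0.    ]
0 18.8 [-2.51 -2.11  6.28] [ 0.0002 -0.0001  0.0003]
-0.006 19.2 [-3.05 -1.87  5.95] [ 0.0014 -0.0001  0.0005]
-0.012 19.6 [-2.01 -0.18  6.78] [ 0.0025 -0.0002  0.0007]
-0.018 20.0 [-3.37 -1.73  7.74] [ 0.0037 -0.0001  0.0009]
-0.024 20.4 [-4.   -1.57  7.69] [ 0.0048 -0.0002  0.0011]
```

Run:
```python
from h import *
q,d=robot.grab_frame("scene");cv2.imwrite("pics/s5raw.png",q[:,:,::-1]);cv2.imwrite("pics/s5.png",cv2.resize(q[270:400,380:520,::-1],None,fx=5,fy=4.5,interpolation=cv2.INTER_CUBIC))
q,d=robot.grab_frame("top");cv2.imwrite("pics/t5raw.png",q[:,:,::-1]);cv2.imwrite("pics/t5.png",cv2.resize(q[150:290,360:520,::-1],None,fx=4,fy=4,interpolation=cv2.INTER_CUBIC))
```

```text
(no output)
```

View pics/s5.png

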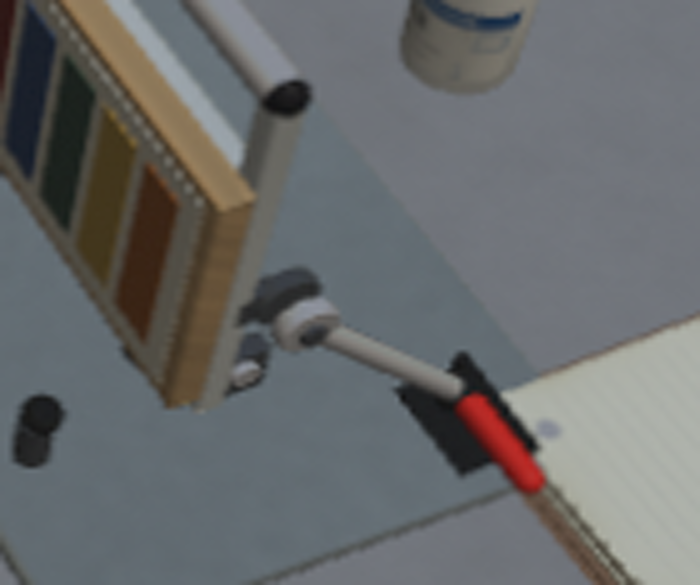

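View pics/t5.png

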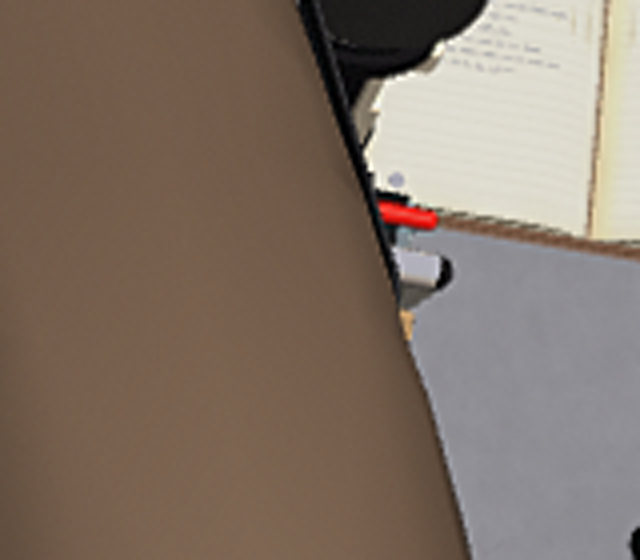

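Run:
```python
from h import *
def s(x,y): return [380+(x+.5)/5-.5,270+(y+.5)/4.5-.5]
def t(x,y): return [360+(x+.5)/4-.5,150+(y+.5)/4-.5]
for a,b in (((536,482),(434,219)),((292,97),(447,272))):
    p,e=tri("scene",s(*a),"top",t(*b));print(tob(p).round(4),e)
a=np.array([-.01,.085])
# expected toe end/foot as function of frame tilt with leg 2.62
for th in (.05,.03,.02,.01,0,-.01):
    x,z=toe(2.62,th);print(th,x,z,bar(th))
```

```text
[ 0.0724 -0.1565  0.0221] 0.001051520942988677
[-0.0264 -0.0953  0.2442] 0.0015619178782152545
0.05 0.06993231865836996 0.023334992692681272 [-0.04045813  0.23823818]
0.03 0.06978504140119984 0.021937772517769252 [-0.03628556  0.23900564]
0.02 0.06970093124708236 0.02124033684255419 [-0.03419372  0.23935804]
0.01 0.06960985105792404 0.020543777126355175 [-0.03209847  0.23968951]
0 0.069511809941668 0.019848163024563395 [-0.03  0.24]
-0.01 0.06940681770234405 0.019153564098009265 [-0.02789854  0.2402895 ]
```

Run:
```python
from h import *
for th in [-.024,-.028,-.032,-.036,-.040]:
    robot.servo_line(*graspr(th,.35),speed=.02); robot.dwell(.3)
    f=[]
    for _ in range(8): f.append(robot.read_force()); robot.dwell(.03)
    f=np.mean(f,0);p=robot.read_position()
    print(th,round(robot.read_t(),2),np.round([f@ex,f@ey,f[2],robot.read_grip_width()*88],2),np.round(robot.read_ft_torque(),2),(tob(p)-tob(graspr(0,.35)[0])).round(4))
    if f@ex<-9: print("contact");break
```

```text
-0.024 21.32 [-3.3  -1.61  7.47 15.02] [-0.26  0.85  0.13] [ 0.0048 -0.0002  0.0011]
-0.028 22.13 [-4.48 -1.65  7.4  14.77] [-0.22  1.2   0.12] [ 0.0053 -0.0002  0.0012]
-0.032 22.95 [-6.05 -1.06  7.79 15.06] [-0.09  1.53  0.18] [ 0.0057 -0.0002  0.0013]
-0.036 23.77 [-6.16 -1.26  7.57 15.21] [-0.    1.88  0.12] [ 0.0062 -0.0001  0.0014]
-0.04 24.58 [-7.53 -1.14  7.62 15.14] [0.06 2.28 0.14] [ 0.0066 -0.0001  0.0015]
```

Run:
```python
from h import *
q,d=robot.grab_frame("scene");q2,d2=robot.grab_frame("top")
cv2.imwrite("pics/s6raw.png",q[:,:,::-1]);cv2.imwrite("pics/s6.png",cv2.resize(q[220:400,300:520,::-1],None,fx=3.5,fy=3.3,interpolation=cv2.INTER_CUBIC))
def c(im):
    m=red(im).astype('uint8');m[:300]=0;k,l,st,ce=cv2.connectedComponentsWithStats(m);return [(ce[i],st[i,4]) for i in range(1,k) if st[i,4]>30]
print(c(cv2.imread("pics/s5raw.png")[:,:,::-1]),c(q))
a=cv2.imread("pics/s5raw.png")[:,:,::-1]
g=lambda i:cv2.cvtColor(i,cv2.COLOR_RGB2GRAY).astype(np.float32)
for nm,(y0,y1,x0,x1) in dict(toe=(345,385,465,495),barend=(280,305,425,450),panel=(290,360,385,435)).items():
    print(nm,cv2.phaseCorrelate(g(a)[y0:y1,x0:x1].copy(),g(q)[y0:y1,x0:x1].copy()))
for th in (0,-.01):
    b=bar(th);t=toe(2.62,th);print(project("scene",[W(b[0],-.095,b[1]),W(t[0],-.14,t[1])]))
```

```text
[(array([479.92198582, 367.72340426]), np.int32(141))] [(array([479.9858156 , 367.73758865]), np.int32(141))]
toe ((-0.06295970787643768, 0.06089181067661187), 1.0116528457403182)
barend ((1.5690372567918995, 0.08769892162302106), 0.976157324886322)
panel ((0.6464474608873267, -0.09486135730428202), 1.0021331248680752)
[[435.96414885 293.25663989]
 [480.14795672 370.39274971]]
[[437.17429363 292.71144652]
 [480.02451755 370.61887457]]
```

View pics/s6.png

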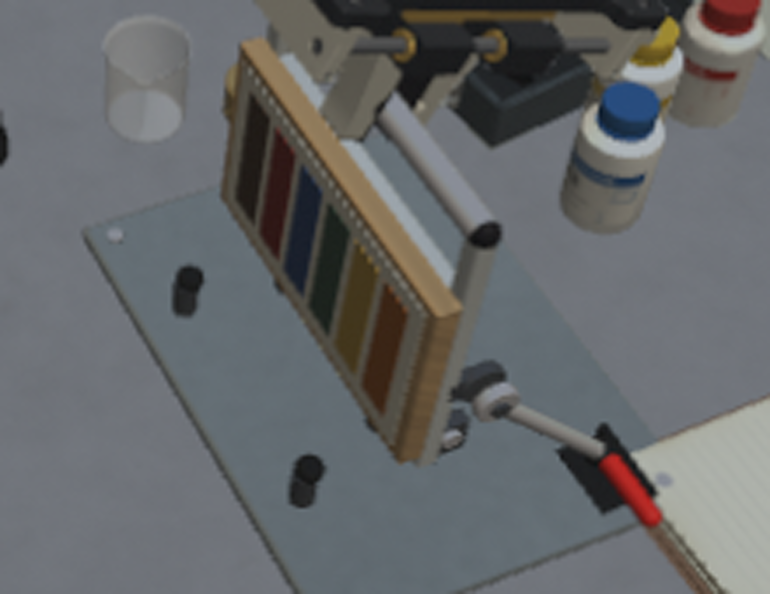

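The push force rises slowly while the toe stays put, so the foot seems to be touching. I need to know where contact began, so I'll sweep back slightly while holding and track the toe and bar in the image.

Run:
```python
from h import *
g=lambda i:cv2.cvtColor(i,cv2.COLOR_RGB2GRAY).astype(np.float32)
def meas(q):
    r=q[345:392,462:500].astype(float);w=np.clip(r[...,0]-np.maximum(r[...,1],r[...,2])-20,0,None)
    v,u=np.mgrid[345:392,462:500];return np.array([(u*w).sum()/w.sum(),(v*w).sum()/w.sum()])
print("s5",meas(cv2.imread("pics/s5raw.png")[:,:,::-1]),"s6",meas(cv2.imread("pics/s6raw.png")[:,:,::-1]))
for th in [-.03,-.015,0,.015,.03,.045]:
    robot.servo_line(*graspr(th,.35),speed=.03);robot.dwell(.15)
    f=np.mean([robot.read_force() for _ in range(3)],0);T=robot.read_ft_torque()
    q,d=robot.grab_frame("scene");cv2.imwrite(f"pics/sw{int(th*1000)}.png",q[:,:,::-1])
    q2,d=robot.grab_frame("scene")
    print(th,round(robot.read_t(),2),meas(q).round(3),meas(q2).round(3),np.round([f@ex,f@ey,f[2]],1),np.round(T,2),(tob(robot.read_position())-tob(graspr(0,.35)[0])).round(4))
```

```text
s5 [479.97261921 367.74382263] s6 [480.09039472 367.80243837]
-0.03 25.18 [479.991 367.746] [479.987 367.745] [-4.7 -2.1  7.6] [-0.17  1.26  0.15] [ 0.0055 -0.0001  0.0013]
-0.015 25.68 [479.892 367.854] [479.896 367.855] [-3.3 -0.5  7.3] [-0.39  0.66  0.13] [ 0.0032 -0.0002  0.0008]
0 26.18 [479.362 367.989] [479.358 367.985] [-2.5 -1.4  7.5] [-0.38  0.79  0.21] [ 0.0003 -0.0002  0.0003]
0.015 26.68 [479.101 368.027] [479.105 368.035] [-2.9 -1.1  7.4] [-0.44  0.76  0.21] [-0.0026 -0.0001 -0.0003]
0.03 27.18 [479.235 367.641] [479.228 367.65 ] [-4.1 -2.   7. ] [-0.41  0.88  0.24] [-0.0055 -0.0001 -0.0009]
0.045 27.68 [479.415 367.337] [479.406 367.334] [-2.6 -1.8  8. ] [-0.47  0.93  0.14] [-0.0084 -0.0001 -0.0016]
```

Tracking shows a clear kink. Above command 0.015 the toe is still rising and falling with the frame. Below about 0.009 the foot is on the plate and slides back as the leg lifts slightly off its stop. So true upright is near command 0.009, and my -0.04 push was about 0.03 rad too far back. I'll settle just past contact.

Run:
```python
from h import *
def meas(q):
    r=q[345:392,462:500].astype(float);w=np.clip(r[...,0]-np.maximum(r[...,1],r[...,2])-20,0,None)
    v,u=np.mgrid[345:392,462:500];return np.array([(u*w).sum()/w.sum(),(v*w).sum()/w.sum()]).round(3)
for th in [.025,.018,.014,.010,.006,.003]:
    robot.servo_line(*graspr(th,.35),speed=.02);robot.dwell(.15)
    q,d=robot.grab_frame("scene");print(th,round(robot.read_t(),2),meas(q))
robot.dwell(.5)
q,d=robot.grab_frame("scene");print(meas(q),robot.read_force(),robot.read_grip_width()*88,np.abs(robot.read_qvel()).max())
cv2.imwrite("pics/s7.png",cv2.resize(q[200:440,220:540,::-1],None,fx=2.4,fy=2.4))
```

```text
0.025 28.23 [479.18  367.791]
0.018 28.68 [479.102 367.949]
0.014 29.12 [479.077 368.069]
0.01 29.57 [479.032 368.136]
0.006 30.02 [479.083 368.163]
0.003 30.48 [479.108 368.169]
[479.099 368.159] [-4.35029157 -0.9888146   8.53243662] 14.778336210086055 0.143355017669222
```

View pics/s7.png

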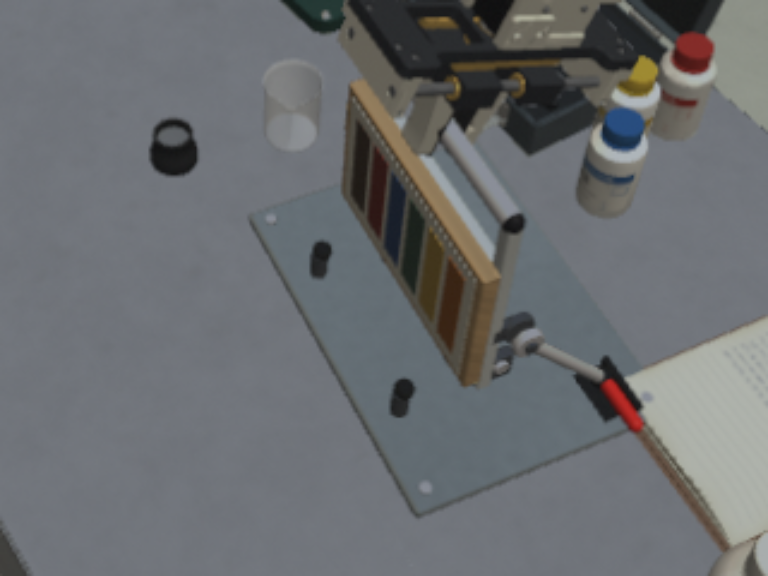

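The toe plateaus from command 0.009 down, so the foot is resting on the plate and the panel is upright. The loupe and beaker haven't moved. Handing in while still gripping.

Run:
```python
from h import *
robot.job_done(); print(robot.read_t(),robot.read_grip_width()*88)
```

```text
the job is handed in; nothing more can be done
the job is handed in; nothing more can be done
```

I handed the job in at about 31 s, with the panel upright, the leg's foot resting on the plate, and the gripper still holding the top bar.

**What I did:** With the panel still leaning, I pushed the red toe over centre with the shut fingers. The pictures showed the leg had fallen to its stop, over the black pad on the plate. I then gripped the bar (about 15 mm between the pads, for a 16 mm bar) and raised the frame along its arc. Wrist forces stayed around 10 N or less.

**Last checks:**
- **Foot contact:** In the final approach the toe stopped dropping in the image at a commanded tilt of about 0.009 rad. I settled at 0.003 rad, about 1 mm past first contact at the bar.
- **Bystanders:** The loupe and beaker had not moved. The brass weight was hidden behind the gripper in the last picture, but it was in place in earlier ones and the arm went nowhere near it.

**What disagreed:** Wrist force was a poor sign of contact, because the leg yields off its stop when the frame goes past upright. My first attempt therefore pushed the frame about 0.03–0.04 rad past upright, held throughout, before the toe in the images showed it. I brought it back forward and re-settled it. The final tilt is within roughly 0.01 rad of upright if I go by foot contact. My direct measurements of the bar position put it somewhere between 0 and 0.01 rad forward.

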